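# Load the sample shuttle and hold its index plunger out

## Task

Load the two test tubes from the rack into the white shuttle block, fully home: first one into pocket 1 (one dot, next to the plunger), let it go, then the other into the middle pocket 2 (two dots) and let it go too. Only then grip the knob of the spring-loaded index plunger, pull it straight up as far as it goes, clear of its seat hole, and keep holding it there so that I can slide the shuttle: the program finishes while still holding the knob up. Leave the plunger alone until both tubes are in, do not tip a tube over, and leave the beaker and the brass weight where they stand.

Things in the scene. Friction and masses are not known exactly. Their poses are not given: they have to be found in the camera images.
- dock: The shuttle dock, fixed to the bench: aluminium base plate 100 x 220 mm, 10 mm thick, carrying a white plastic tube block 52 x 120 mm (top 60 mm above the bench) and, at its +y end, an aluminium bridge with the index plunger. Origin at the centre of the underside; own y axis runs along the row of pockets towards the plunger, z up. The bridge is 94 mm wide along x, 26 mm along y, top at z 60 mm. Its third pocket (far end from the plunger) already holds a tube, which is fixed.
- pocket1 (a point): Centre of the mouth of pocket 1 (one dot beside it), the pocket nearest the plunger, 60 mm above the bench; round hole 20.6 mm in diameter, 45 mm deep, edge chamfered 2 mm. Same axes as the dock. Pockets lie 36 mm apart along the dock's y; a tube fully home stands with its centre 12 mm above this point and 69 mm of it sticking out.
- pocket2 (a point): Centre of the mouth of pocket 2 (two dots), the middle pocket; made like pocket 1.
- knob (a point): Centre of the plunger's knob: black ribbed upright cylinder 22 mm in diameter, 28 mm high, centre 94 mm above the bench with the plunger seated, 64 mm from pocket 1 along the dock's y. Under the knob is a steel bushing 15 mm in diameter (19 mm at its foot) down to the bridge's top, 20 mm below the knob's underside. Same axes as the dock; moves up with the plunger.
- plunger (a joint): How far the plunger is pulled up, in m: 0 = seated by its spring, 0.018 = against its upper stop. Straight vertical travel; the spring resists with about 3 N at the start and 5 N fully up, and pulls the pin back when let go. The 8 mm pin is clear of the seat hole from 0.012.
- rack: White open rack for six tubes, 45 x 170 x 62 mm, fixed to the bench; origin at the centre of the underside, row of square holes (about 19 x 20 mm) along its own y axis, 27 mm apart, z up. The tubes stand upright in it on its 4 mm floor plate.
- tube_a_mid (a point): Centre (half-way up) of a stoppered glass test tube, 18 mm in diameter and 114 mm long, round bottom, 20 g, z along the tube; stands in the rack, its centre 61 mm above the bench. Take it by the glass 20 to 30 mm above its centre, above the rack's top plate; the stopper's top 14 mm is no place to grip.
- tube_b_mid (a point): Centre of the second test tube, the same in every size; it too stands in the rack, two holes along. Either tube may go into either pocket.
- beaker_mid (a point): Bystander: centre of a loose glass beaker 56 mm in diameter, 71 mm high.
- weight_mid (a point): Bystander: centre of a loose brass weight 22 mm in diameter, 30 mm high.

How it is judged (in metres and radians):
On the way, in this order (a step that is already met when the one before it is completed fails the run):
1. one tube stands fully home in pocket 1, let go, pocket 2 still empty, plunger seated (((horizontal distance between tube_a_mid and pocket1 below 0.008 m and z of tube_a_mid in the frame of pocket1 between 0.008 and 0.015 m and horizontal distance between tube_b_mid and pocket2 above 0.02 m) or (horizontal distance between tube_b_mid and pocket1 below 0.008 m and z of tube_b_mid in the frame of pocket1 between 0.008 and 0.015 m and horizontal distance between tube_a_mid and pocket2 above 0.02 m)) and value of joint plunger below 0.004 m and contact force between the fingers and tube_a below 0.1 N and contact force between the fingers and tube_b below 0.1 N), for 0.1 s.
2. the other tube stands fully home in pocket 2, both let go, plunger seated (((horizontal distance between tube_a_mid and pocket1 below 0.008 m and z of tube_a_mid in the frame of pocket1 between 0.008 and 0.015 m and horizontal distance between tube_b_mid and pocket2 below 0.008 m and z of tube_b_mid in the frame of pocket2 between 0.008 and 0.015 m) or (horizontal distance between tube_b_mid and pocket1 below 0.008 m and z of tube_b_mid in the frame of pocket1 between 0.008 and 0.015 m and horizontal distance between tube_a_mid and pocket2 below 0.008 m and z of tube_a_mid in the frame of pocket2 between 0.008 and 0.015 m)) and value of joint plunger below 0.004 m and contact force between the fingers and tube_a below 0.1 N and contact force between the fingers and tube_b below 0.1 N), for 0.1 s.
3. the plunger is pulled fully up by the fingers (((horizontal distance between tube_a_mid and pocket1 below 0.008 m and z of tube_a_mid in the frame of pocket1 between 0.008 and 0.015 m and horizontal distance between tube_b_mid and pocket2 below 0.008 m and z of tube_b_mid in the frame of pocket2 between 0.008 and 0.015 m) or (horizontal distance between tube_b_mid and pocket1 below 0.008 m and z of tube_b_mid in the frame of pocket1 between 0.008 and 0.015 m and horizontal distance between tube_a_mid and pocket2 below 0.008 m and z of tube_a_mid in the frame of pocket2 between 0.008 and 0.015 m)) and value of joint plunger above 0.014 m and contact force between the fingers and plunger above 2 N), for 0.2 s.
At the end, for the whole second after the job is handed in: Both tubes stand home in pockets 1 and 2 (within 8 mm of the pocket axis, centre 8 to 15 mm above the mouth), untouched by the fingers, while the fingers still hold the plunger (over 2 N of contact) more than 14 mm up out of its 18 mm travel (all of step 3 and contact force between the fingers and tube_a below 0.1 N and contact force between the fingers and tube_b below 0.1 N); the arm keeps its last pose, push and grip.
It fails at once if the plunger is pulled out before both tubes are home (value of joint plunger above 0.008 m and not ((horizontal distance between tube_a_mid and pocket1 below 0.008 m and z of tube_a_mid in the frame of pocket1 between 0.008 and 0.015 m and horizontal distance between tube_b_mid and pocket2 below 0.008 m and z of tube_b_mid in the frame of pocket2 between 0.008 and 0.015 m) or (horizontal distance between tube_b_mid and pocket1 below 0.008 m and z of tube_b_mid in the frame of pocket1 between 0.008 and 0.015 m and horizontal distance between tube_a_mid and pocket2 below 0.008 m and z of tube_a_mid in the frame of pocket2 between 0.008 and 0.015 m))).
It fails at once if a test tube is tipped over (angle between any of tube_a_mid, tube_b_mid's own z axis and vertical above 0.8 rad).
It fails at once if the beaker or the brass weight is shifted more than 20 mm (distance of any of beaker_mid, weight_mid from where it was at the start of the episode above 0.02 m).
It also fails if it takes over 64 s, if anything falls off the work surface, if the arm or the gripper's body presses on something with over 40 N, if the wrist force passes 120 N, or if a joint passes its speed limit or range.

## Robot

A 6-joint arm with a two-finger parallel gripper is mounted at the origin on a cart in front of the work surface, level with it; the furniture and walls round the work are solid. World frame = base frame: x ahead of the robot, y to its left, z up, the work surface at z = 0. Lengths are in mm, angles in rad, forces in N, time in s.
With the tool pointing down it reaches from about 425 to 950 mm from the base axis. Payload 3.5 kg.
Tool frame: the origin (TCP) lies midway between the tips of the shut fingers; the grasp point (between the pads) lies 19 mm behind it (robot.grip_point_offset is the x of the grasp point in the tool frame, in mm); x points along the fingers, z is the direction in which the jaws open and shut, and the axes are right-handed (so a half turn about x gives the same grasp; the last joint's range is limited). The gripper opens to 85 mm and grips with 20 to 120 N. Pads are 22 mm wide; open, the fingers measure 114 mm over their backs; the gripper's body (76 mm by 85 mm) begins 54 mm behind the grasp point. The pads swing forward as they close: fully open they stand 13 mm farther back than shut.
Start: joints at [0.991, 0.286, 1.577, -0, 1.279, -0.15], TCP at [281.228, 613.61, 231.325] pointing down, gripper open.
Joint ranges: [-2.77, 2.77], [-0.9, 2.22], [0.21, 2.48], [-1.53, 4.67], [0.24, 2.81], [-2.84, 2.84]. Speed limits (rad/s): [2.79, 2.79, 3.14, 3.14, 3.14, 3.14].

## Interface

Orientations are given as a unit quaternion [x, y, z, w].
In Python, from cell import robot gives the robot as it stands.
- The arm moves only by the tool send_rows, never from a script. Its argument "targets" is one flat list of numbers, 7 for each row, row after row: the closure, from 0 (fully open) to 1 (shut), then the shift along the tool's x, y, z in cm, then the turn, a rotation vector about the tool's x, y, z in degrees. A call has 1 to 5 rows; each row shifts and turns the pose as measured when the row begins, along the tool's axes as they then stand; what a row does not reach is not made up. A row lasts 1/12 s, in which the tool goes at most 41.7 mm and 7.16 degrees, less where a joint would pass 70% of its speed; a pose out of reach is approached as far as the arm can. A call with a gripper value outside its range is refused whole. The fingers move at their own pace and stop on an object; "force" is the grip in N (left out, the last holds). Time passes only in rows, so rows that do not move let the fingers close. It gives the time, the measured TCP pose, the force and the opening at its end, in the units of the state.
- robot.get_state(): the state, without advancing time (a new reading comes with each control period).
- robot.grab_frame(name): name is "scene" or "top" or "wrist"; returns a dict with "color" (384x512x3 uint8, blue, green, red), "intrinsics" (3x3 intrinsics, pixels), "rvec" (rotation vector, rad) and "tvec" (3), from world to camera coordinates, as OpenCV has them. Camera axes: x right, y down, z forward; pixel columns grow to the right and rows downward; lengths in mm; the calibration is good to about 2 mm. A picture is of the moment at which its call begins. There is no depth.
- robot.job_done(): hands the job in, once; it reports no verdict.
The state is a dict: "time": time; "q": joint angles; "joint_vel": joint speeds; "joint_torque": joint torques, N m; "tool_pos": TCP position; "orientation": TCP orientation; "contact_force": force on the tool from outside, world axes, zero at the start; "ft_torque": the same for the moment, N m; "grip_width": finger opening in mm.
Only numpy, scipy, OpenCV 4.12 (cv2) and the standard library are available. Lean on these libraries where they do the work, as an engineer would, in place of code of your own. Each camera call takes 0.05 s, during which the arm holds its last target.

## Working session

There is one attempt and no reset: what is moved stays moved. The work goes in short steps, Python scripts to look and compute and a tool call to move; the robot and the scene stay as the last step left them, time stands still between calls to the robot, and variables do not carry over. Pictures are saved under pics/ and viewed, and the job is handed in when it is done.

Besides the shell and the picture viewer there is one more tool, called after ">>>" as name(argument=value, ...) on one line, values as JSON. send_rows: Moves the arm, as the interface text tells. Its arguments: {"type":"object","properties":{"targets":{"type":"array"},"force":{"type":"number"}},"required":["targets"]}

```bash
ls; mkdir -p pics
python3 - <<'E'
from cell import robot
import cv2,numpy as np
s=robot.get_state(); print(s)
for n in ["scene","top","wrist"]:
    f=robot.grab_frame(n); cv2.imwrite(f"pics/{n}0.png",f["color"]); print(n,f["intrinsics"],f["rvec"],f["tvec"])
    np.savez(f"pics/{n}0.npz",K=f["intrinsics"],r=f["rvec"],t=f["tvec"],c=f["color"])
print(robot.grip_point_offset)
E
```

```text
pics
{'time': 0.0, 'q': array([ 9.90980540e-01,  2.87210824e-01,  1.57819064e+00, -3.42370180e-05,
        1.27858073e+00, -1.50035130e-01]), 'joint_vel': array([ 4.95988908e-04, -4.27280145e-04,  1.09549428e-03, -6.74113657e-05,
        5.00681251e-04,  2.49095833e-04]), 'joint_torque': array([-7.59900613e-04, -4.05988276e+01, -2.92618454e+01, -1.53001029e-04,
        5.72582256e-03, -2.59276867e-06]), 'tool_pos': array([280.88982708, 613.05442206, 229.90967694]), 'orientation': array([-0.38223786,  0.59588423,  0.381527  ,  0.59435121]), 'contact_force': array([-0.06495462,  0.39900953, -0.34492125]), 'ft_torque': array([ 0.02245023, -0.03739551,  0.00995531]), 'grip_width': 85.22518682400543}
scene [[417.94986195   0.         252.95216557]
 [  0.         417.94986195 184.34003607]
 [  0.           0.           1.        ]] [ 1.23512602 -2.05724419  1.0819454 ] [330.41619649 322.69507813 616.07562089]
top [[369.71807558   0.         258.10576582]
 [  0.         369.71807558 191.27407815]
 [  0.           0.           1.        ]] [ 2.21935211 -2.19483536  0.03757028] [ 79.70304441 534.87900996 902.05046963]
wrist [[269.17433117   0.         257.7356024 ]
 [  0.         269.17433117 194.68586478]
 [  0.           0.           1.        ]] [-2.41724472 -1.552781   -0.23869295] [-675.39803773  -39.54954516  377.66251802]
-18.700000000000003
```

View pics/scene0.png

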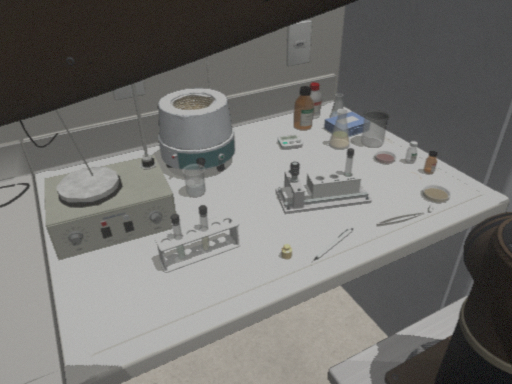

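View pics/top0.png

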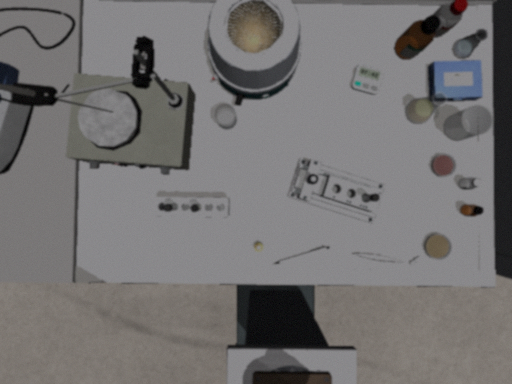

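View pics/wrist0.png

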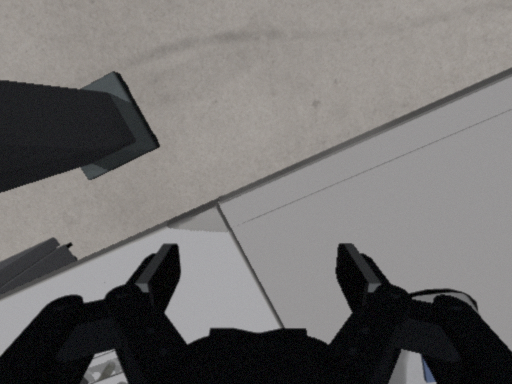

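```bash
cat > h.py <<'E'
import cv2,numpy as np
def load(n): 
    d=np.load(f"pics/{n}.npz"); return d
def proj(d,P):
    return cv2.projectPoints(np.array(P,float).reshape(-1,3),d['r'],d['t'],d['K'],None)[0].reshape(-1,2)
def ray(d,uv,z):
    R=cv2.Rodrigues(d['r'])[0]; C=-R.T@d['t'].reshape(3)
    v=R.T@np.linalg.inv(d['K'])@np.array([uv[0],uv[1],1.])
    return C+v*(z-C[2])/v[2]
def snap(n,name):
    from cell import robot
    f=robot.grab_frame(n); cv2.imwrite(f"pics/{name}.png",f["color"])
    np.savez(f"pics/{name}.npz",K=f["intrinsics"],r=f["rvec"],t=f["tvec"],c=f["color"])
    return load(name)
def crop(name,x0,y0,x1,y1,s,out):
    c=load(name)['c'][y0:y1,x0:x1]; cv2.imwrite(f"pics/{out}.png",cv2.resize(c,None,fx=s,fy=s,interpolation=cv2.INTER_CUBIC))
E
python3 - <<'E'
from h import *
crop('top0',275,145,395,230,6,'c1'); crop('top0',145,180,275,260,6,'c2')
d=load('top0')
for uv in [(160,205),(230,205),(258,245),(310,180),(225,115)]: print(uv,ray(d,uv,60))
print(proj(d,[[0,0,0],[281,613,230]]))
R=cv2.Rodrigues(d['r'])[0];print(-R.T@d['t'].reshape(3))
E
```

```text
(160, 205) [497.98747158 312.759674    60.        ]
(230, 205) [499.77830392 150.59150776  60.        ]
(258, 245) [408.10554157  84.64925895  60.        ]
(310, 180) [559.9154373 -34.5836347  60.       ]
(225, 115) [709.75621266 165.09118788  60.        ]
[[290.77317988 410.50176538]
 [-30.06467233 321.91983374]]
[505.573801    88.09087017 918.0295805 ]
```

Run:
```python
from h import *
crop('scene0',265,140,395,220,6,'c3'); crop('scene0',145,195,255,275,6,'c4')
```

```text
(no output)
```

View pics/c1.png

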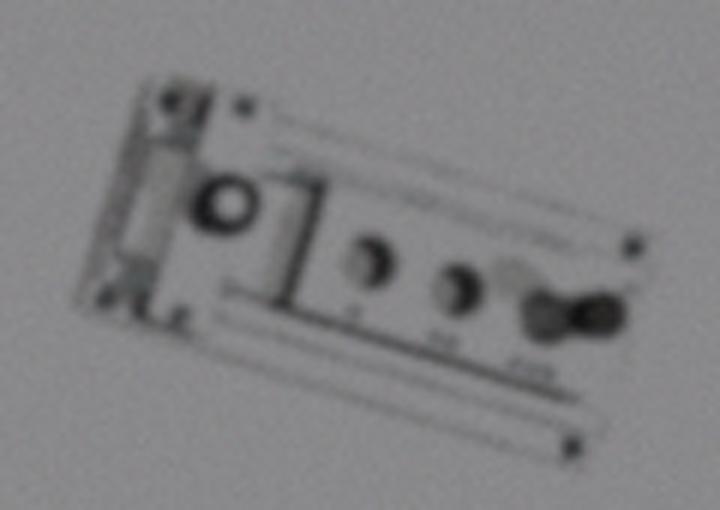

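View pics/c2.png

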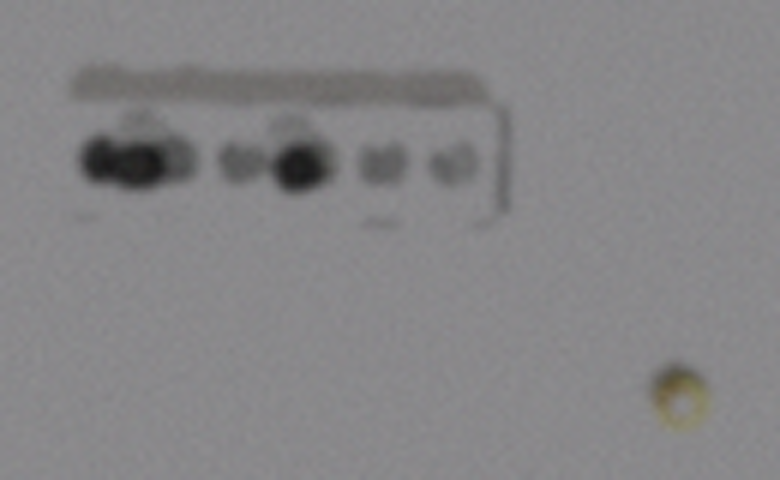

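View pics/c3.png

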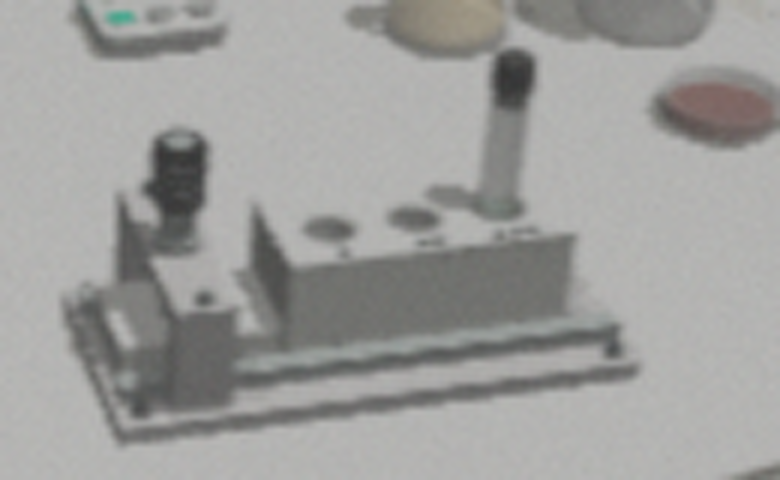

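View pics/c4.png

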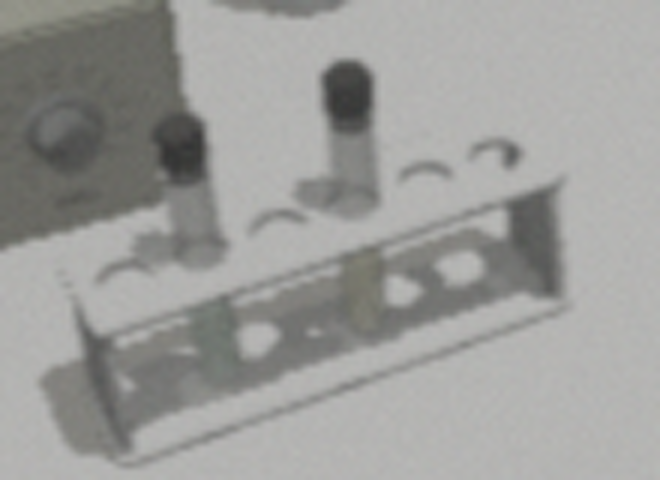

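Run:
```python
from h import *
d=load('top0')
def c(u,v,x0,y0): return ((u+.5)/6-.5+x0,(v+.5)/6-.5+y0)
for n,u,v,z in [('p1',368,263,60),('p2',457,290,60),('knobtop',227,204,108)]: print(n,ray(d,c(u,v,275,145),z))
for n,u,v,z in [('ta',135,163,118),('tb',297,167,118),('h5',383,163,62),('h6',455,163,62),('h3',241,163,62),('rackL',72,160,62),('rackR',490,160,62),('weight',680,402,30)]: print(n,ray(d,c(u,v,145,180),z))
# dark blobs scene: stopper tops / knob
s=load('scene0')
def c2(u,v,x0,y0): return ((u+.5)/6-.5+x0,(v+.5)/6-.5+y0)
for n,u,v,z,x0,y0 in [('ta',181,125,118,145,195),('tb',347,72,118,145,195),('p1',330,229,60,265,140),('p2',414,217,60,265,140),('knob',180,140,108,265,140)]: print(n,ray(s,c2(u,v,x0,y0),z))
```

```text
p1 [541.00537785 -94.96590119  60.        ]
p2 [ 530.92806316 -129.49614054   60.        ]
knobtop [560.04965302 -33.0075042  108.        ]
ta [494.89134577 282.20933169 118.        ]
tb [494.09508814 223.8856674  118.        ]
h5 [495.19692777 200.28930222  62.        ]
h6 [495.50286608 172.54908239  62.        ]
h3 [494.5937261  254.98316189  62.        ]
rackL [495.03083362 320.07151172  62.        ]
rackR [496.80704028 159.07816011  62.        ]
weight [400.92379475  84.68649047  30.        ]
ta [495.77886526 283.71828428 118.        ]
tb [496.38554416 225.78501932 118.        ]
p1 [541.85355256 -93.47377845  60.        ]
p2 [ 532.61348721 -128.52382471   60.        ]
knob [564.17167172 -33.75168543 108.        ]
```

```bash
cat > plan.py <<'E'
import sys,numpy as np
from scipy.spatial.transform import Rotation as Ro
from cell import robot
def desired(yaw):
    # tool x down, tool z along +-(cos yaw, sin yaw,0)
    out=[]
    for s in (1,-1):
        z=s*np.array([np.cos(yaw),np.sin(yaw),0]); x=np.array([0,0,-1.]); y=np.cross(z,x)
        out.append(Ro.from_matrix(np.c_[x,y,z]))
    return out
def plan(target,yaw_deg=-16.):
    s=robot.get_state(); R=Ro.from_quat(s['orientation']); p=s['tool_pos']
    best=min(desired(np.radians(yaw_deg)),key=lambda D:(R.inv()*D).magnitude())
    rv=(R.inv()*best).as_rotvec(degrees=True)
    d=R.inv().apply(np.array(target)-p)/10
    print('t',round(s['time'],2),'pos',p.round(1),'F',s['contact_force'].round(1),'w',round(s['grip_width'],1))
    print('shift tool cm',d.round(2),'norm',np.linalg.norm(d).round(2),'turn deg',rv.round(2), 'q6',s['q'][5].round(2))
    print('tool axes in world cols', R.as_matrix().round(3).tolist())
    return d,rv
if __name__=='__main__': plan([float(a) for a in sys.argv[1:4]],float(sys.argv[4]) if len(sys.argv)>4 else -16)
E
python3 plan.py 496 228 200
```

```text
t 0.15 pos [280.9 613.2 230.2] F [0.2 0.4 0.5] w 85.6
shift tool cm [  3.06 -35.6  -26.05] norm 44.22 turn deg [ 8.137e+01 -1.000e-01  6.000e-02] q6 -0.15
tool axes in world cols [[-0.001, -0.909, 0.417], [-0.002, 0.417, 0.909], [-1.0, 0.0, -0.002]]
```

>>> send_rows(targets=[0,0.2,-3.2,-2.3,0,0,0,0,0.2,-3.2,-2.3,0,0,0,0,0.2,-3.2,-2.3,0,0,0,0,0.2,-3.2,-2.3,0,0,0,0,0.2,-3.2,-2.3,0,0,0])

```text
time: 0.57
tool_pos: [376.6, 442.0, 217.1]
orientation: [-0.385, 0.594, 0.386, 0.591]
contact_force: [-0.1, 0.3, 0.3]
grip_width: 85.6
```

>>> send_rows(targets=[0,0.2,-3.2,-2.3,0,0,0,0,0.2,-3.2,-2.3,0,0,0,0,0.2,-3.2,-2.3,0,0,0,0,0.2,-3.2,-2.3,0,0,0,0,0.2,-3.2,-2.3,0,0,0])

```text
time: 0.98
tool_pos: [478.0, 263.0, 205.0]
orientation: [-0.386, 0.594, 0.387, 0.59]
contact_force: [0.7, 0.9, 0.2]
grip_width: 86.1
```

>>> send_rows(targets=[0,0,0,0,7,0,0,0,0,0,0,7,0,0,0,0,0,0,7,0,0,0,0,0,0,7,0,0,0,0,0,0,7,0,0])

```text
time: 1.4
tool_pos: [481.9, 252.5, 202.6]
orientation: [-0.185, 0.686, 0.183, 0.68]
contact_force: [-1.0, 0.6, 0.1]
grip_width: 85.2
```

>>> send_rows(targets=[0,0,0,0,7,0,0,0,0,0,0,7,0,0,0,0,0,0,7,0,0,0,0,0,0,7,0,0,0,0,0,0,7,0,0])

```text
time: 1.82
tool_pos: [480.7, 251.4, 200.5]
orientation: [0.032, 0.71, -0.037, 0.702]
contact_force: [0.4, -0.3, -0.7]
grip_width: 85.2
```

```bash
python3 plan.py 496 228 200; python3 -c "
from h import *
snap('wrist','w1')"
```

```text
t 1.82 pos [480.7 251.4 200.5] F [ 0.4 -0.3 -0.7] w 85.2
shift tool cm [ 0.05 -2.18  1.75] norm 2.8 turn deg [10.44 -0.56  0.46] q6 0.39
tool axes in world cols [[-0.011, 0.097, 0.995], [-0.006, 0.995, -0.097], [-1.0, -0.007, -0.01]]
```

View pics/w1.png

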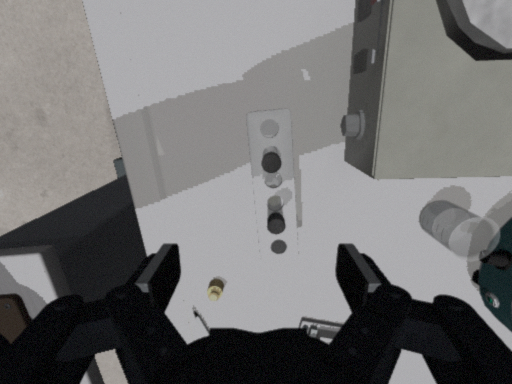

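Run:
```python
from h import *
d=snap('wrist','w2'); c=d['c']; g=c.max(2)
m=(g<60).astype(np.uint8); m[250:]=0; m[:, :230]=0; m[:,310:]=0; m[:100]=0
n,l,st,ce=cv2.connectedComponentsWithStats(m)
for i in range(1,n):
    if st[i,4]>20: print(st[i],ce[i].round(1),ray(d,ce[i],115).round(1), ray(d,ce[i],118).round(1))
crop('w2',225,90,325,265,4,'c5')
R=cv2.Rodrigues(d['r'])[0];print(-R.T@d['t'].reshape(3))
```

```text
[263 153  18  20 271] [271.4 162.2] [495.7 285.1 115. ] [495.6 285.7 118. ]
[268 212  17  21 198] [274.7 220.9] [494.1 230.9 115. ] [494.  232.2 118. ]
[490.69043506 329.91304382 340.91001983]
```

View pics/c5.png

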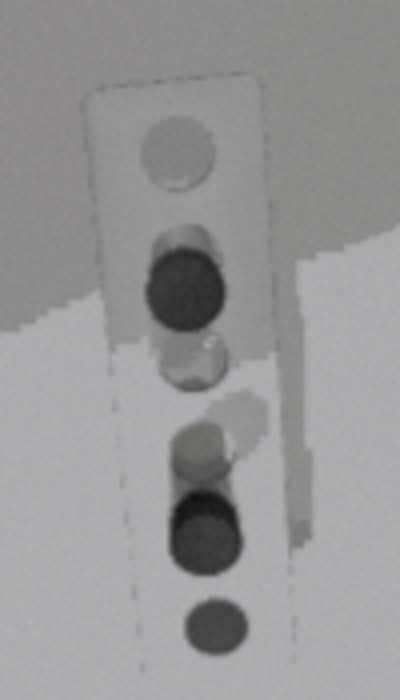

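```bash
python3 - <<'E'
from h import *
d=load('w2')
for n,u,v,z in [('ta',186,290,118),('tb',206,541,118),('h1',179,153,62),('h3',193,360,62),('h5',216,627,62)]:
    print(n,ray(d,(225+(u+.5)/4-.5,90+(v+.5)/4-.5),z).round(1))
E
python3 plan.py 495 228 120
```

```text
ta [495.4 285.8 118. ]
tb [495.  228.2 118. ]
h1 [497.8 309.6  62. ]
h3 [496.9 255.6  62. ]
h5 [496.9 175.3  62. ]
t 1.92 pos [480.7 251.4 200.5] F [-0.4  0.3 -0.6] w 85.3
shift tool cm [ 8.05 -2.15  1.72] norm 8.51 turn deg [10.81 -0.57  0.46] q6 0.39
tool axes in world cols [[-0.011, 0.09, 0.996], [-0.006, 0.996, -0.09], [-1.0, -0.007, -0.011]]
```

>>> send_rows(targets=[0,0,-1.1,0.8,5.4,-0.3,0.2,0,0,-1.0,0.9,5.4,-0.3,0.2,0,0,0,0,0,0,0])

```text
time: 2.17
tool_pos: [494.3, 228.2, 199.9]
orientation: [0.096, 0.701, -0.097, 0.7]
contact_force: [0.8, 1.1, 0.2]
grip_width: 85.6
```

```bash
python3 plan.py 495.5 228 120
```

```text
t 2.17 pos [494.3 228.2 199.9] F [0.8 1.1 0.2] w 85.6
shift tool cm [7.99 0.02 0.12] norm 7.99 turn deg [0.29 0.   0.07] q6 0.52
tool axes in world cols [[-0.0, 0.271, 0.963], [-0.001, 0.963, -0.271], [-1.0, -0.001, 0.0]]
```

>>> send_rows(targets=[0,3,0,0.1,0,0,0,0,3,0,0,0,0,0,0,2.5,0,0,0,0,0,0,2.5,0,0,0,0,0,0,1.5,0,0,0,0,0])

```text
time: 2.58
tool_pos: [500.1, 230.4, 77.5]
orientation: [0.09, 0.697, -0.086, 0.706]
contact_force: [0.4, 0.4, -0.2]
grip_width: 85.4
```

```bash
python3 plan.py 495.5 228 70;  python3 - <<'E'
from h import *
snap('wrist','w3');snap('scene','s3'); crop('s3',130,150,290,280,5,'c6')
E
```

```text
t 2.58 pos [500.1 230.4  77.5] F [ 0.4  0.4 -0.2] w 85.4
shift tool cm [ 0.74 -0.35 -0.4 ] norm 0.91 turn deg [ 1.68  0.69 -0.42] q6 0.5
tool axes in world cols [[0.014, 0.247, 0.969], [0.004, 0.969, -0.247], [-1.0, 0.007, 0.012]]
```

View pics/w3.png

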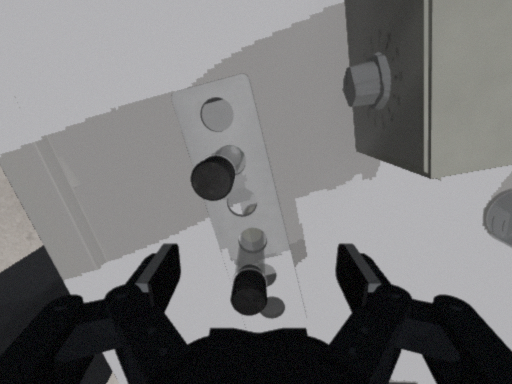

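View pics/c6.png

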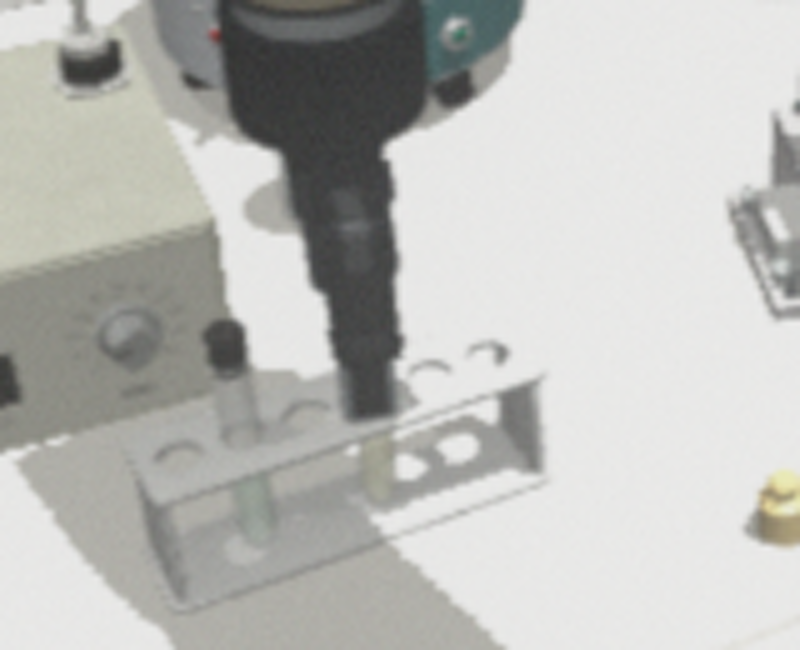

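>>> send_rows(targets=[0,0.4,-0.2,-0.2,0.8,0.7,-0.4,0,0.3,-0.1,-0.2,0.8,0,0,0,0,0,0,0,0,0])

```text
time: 2.93
tool_pos: [495.3, 229.1, 71.7]
orientation: [0.097, 0.701, -0.097, 0.7]
contact_force: [0.3, -0.6, -0.0]
grip_width: 85.1
```

```bash
python3 plan.py 495.5 228 70
```

```text
t 2.93 pos [495.3 229.1  71.7] F [ 0.3 -0.6 -0. ] w 85.1
shift tool cm [ 0.17 -0.1   0.05] norm 0.21 turn deg [ 0.2  -0.12  0.03] q6 0.52
tool axes in world cols [[-0.002, 0.272, 0.962], [0.0, 0.962, -0.272], [-1.0, -0.001, -0.002]]
```

>>> send_rows(targets=[1,0.1,-0.1,0,0,0,0,1,0,0,0,0,0,0,1,0,0,0,0,0,0,1,0,0,0,0,0,0,1,0,0,0,0,0,0], force=30)

```text
time: 3.35
tool_pos: [497.7, 229.0, 75.2]
orientation: [0.097, 0.699, -0.095, 0.702]
contact_force: [-0.1, -0.3, -0.6]
grip_width: 25.5
```

>>> send_rows(targets=[1,0,0,0,0,0,0,1,0,0,0,0,0,0,1,0,0,0,0,0,0,1,0,0,0,0,0,0])

```text
time: 3.68
tool_pos: [498.0, 229.1, 75.8]
orientation: [0.098, 0.698, -0.095, 0.703]
contact_force: [0.3, 0.4, 0.2]
grip_width: 16.9
```

```bash
python3 plan.py 495.5 228 190;  python3 - <<'E'
from h import *
snap('wrist','w4')
E
```

```text
t 3.68 pos [498.  229.1  75.8] F [0.3 0.4 0.2] w 16.9
shift tool cm [-11.42  -0.13  -0.15] norm 11.42 turn deg [ 0.33  0.34 -0.25] q6 0.52
tool axes in world cols [[0.007, 0.27, 0.963], [0.003, 0.963, -0.27], [-1.0, 0.004, 0.006]]
```

View pics/w4.png

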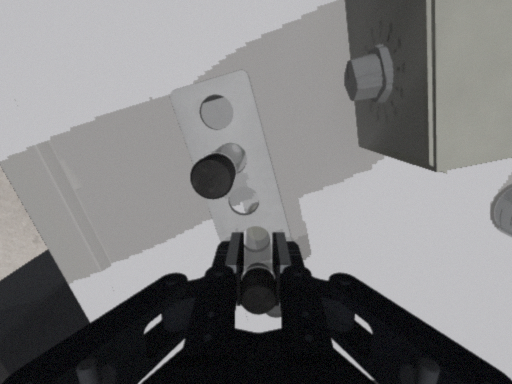

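>>> send_rows(targets=[0.6,0,0,0,0,0,0,0.6,0,0,0,0,0,0,0.6,0.3,-0.1,-0.2,0,0.3,-0.2,0.6,0.3,0,0,0,0,0])

```text
time: 4.07
tool_pos: [496.1, 228.7, 69.9]
orientation: [0.097, 0.7, -0.096, 0.701]
contact_force: [-0.3, -0.3, -0.3]
grip_width: 33.6
```

```bash
python3 plan.py 495.5 228 70
```

```text
t 4.07 pos [496.1 228.7  69.9] F [-0.3 -0.3 -0.3] w 33.6
shift tool cm [-0.01 -0.09 -0.04] norm 0.09 turn deg [ 0.33  0.07 -0.06] q6 0.52
tool axes in world cols [[0.001, 0.27, 0.963], [0.001, 0.963, -0.27], [-1.0, 0.001, 0.001]]
```

>>> send_rows(targets=[1,0.1,-0.1,0,0,0,0,1,0,0,0,0,0,0,1,0,0,0,0,0,0,1,0,0,0,0,0,0], force=30)

```text
time: 4.4
tool_pos: [495.4, 227.5, 67.9]
orientation: [0.096, 0.701, -0.096, 0.701]
contact_force: [-0.5, -0.3, 0.3]
grip_width: 16.8
```

```bash
python3 plan.py 495.5 228 190
```

```text
t 4.4 pos [495.4 227.5  67.9] F [-0.5 -0.3  0.3] w 16.8
shift tool cm [-12.21   0.05  -0.  ] norm 12.21 turn deg [ 0.33  0.   -0.01] q6 0.52
tool axes in world cols [[0.0, 0.27, 0.963], [0.0, 0.963, -0.27], [-1.0, 0.0, 0.0]]
```

>>> send_rows(targets=[1,-1.5,0,0,0,0,0,1,-2.5,0,0,0,0,0,1,-2.5,0,0,0,0,0,1,-2.5,0,0,0,0,0,1,-2.5,0,0,0,0,0])

```text
time: 4.82
tool_pos: [492.9, 226.1, 179.3]
orientation: [0.095, 0.703, -0.098, 0.698]
contact_force: [1.1, -0.0, -0.9]
grip_width: 16.9
```

```bash
python3 plan.py 541 -94 190;  python3 - <<'E'
from h import *
snap('wrist','w5')
E
```

```text
t 4.82 pos [492.9 226.1 179.3] F [ 1.1 -0.  -0.9] w 16.9
shift tool cm [ -1.03 -29.52  13.28] norm 32.39 turn deg [ 0.3  -0.37  0.26] q6 0.52
tool axes in world cols [[-0.007, 0.271, 0.963], [-0.003, 0.963, -0.271], [-1.0, -0.004, -0.006]]
```

View pics/w5.png

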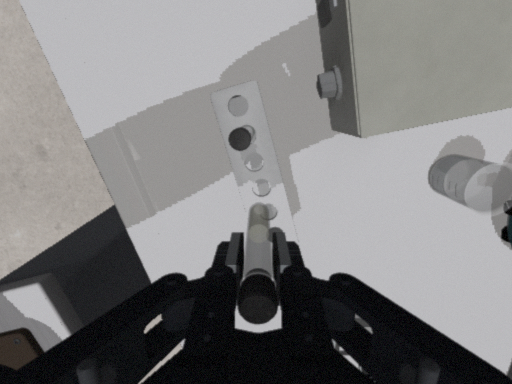

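>>> send_rows(targets=[1,-1,-2.5,1.1,0,-0.4,0.3,1,-0.5,-3.3,1.5,0,0,0,1,-0.5,-3.3,1.5,0,0,0,1,0,-3.3,1.5,0,0,0,1,0,-3.3,1.5,0,0,0])

```text
time: 5.28
tool_pos: [524.4, 57.8, 210.8]
orientation: [0.095, 0.694, -0.088, 0.709]
contact_force: [1.3, 0.6, -0.4]
grip_width: 17.0
```

```bash
python3 plan.py 541 -94 200;  python3 - <<'E'
from h import *
snap('wrist','w6')
E
```

```text
t 5.28 pos [524.4  57.8 210.8] F [ 1.3  0.6 -0.4] w 17.0
shift tool cm [  1.01 -14.25   5.49] norm 15.31 turn deg [ 1.07  1.13 -0.71] q6 0.17
tool axes in world cols [[0.022, 0.257, 0.966], [0.007, 0.966, -0.258], [-1.0, 0.012, 0.02]]
```

View pics/w6.png

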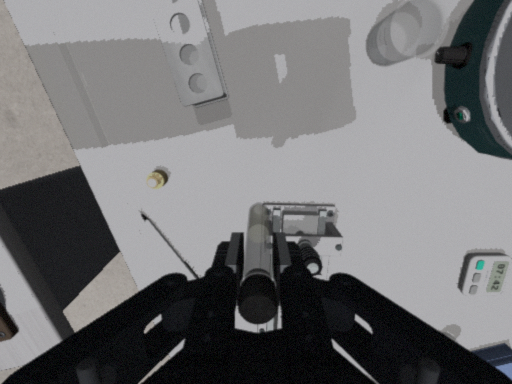

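>>> send_rows(targets=[1,0,-3,1.0,0.5,1.1,-0.7,1,0,-3.5,1.0,0.5,0,0,1,0,-3.5,1.0,0,0,0,1,0,-3.5,1.0,0,0,0,1,0,-3.5,0,0,0,0])

```text
time: 5.75
tool_pos: [518.1, -127.2, 210.7]
orientation: [0.098, 0.699, -0.1, 0.702]
contact_force: [0.7, -0.9, -0.1]
grip_width: 17.0
```

>>> send_rows(targets=[1,0,-3,0.0,0,0,0,1,0,-2,0,0,0,0,1,0,0,0,0,0,0])

```text
time: 6.0
tool_pos: [502.1, -182.8, 209.7]
orientation: [0.1, 0.699, -0.103, 0.701]
contact_force: [0.0, 0.8, 0.1]
grip_width: 16.5
```

```bash
python3 plan.py 541 -94 200;  python3 - <<'E'
from h import *
snap('wrist','w7')
E
```

```text
t 6.0 pos [ 502.1 -182.8  209.7] F [0.  0.8 0.1] w 16.5
shift tool cm [0.93 9.62 1.21] norm 9.74 turn deg [-0.48  0.23  0.24] q6 -0.25
tool axes in world cols [[0.003, 0.284, 0.959], [-0.005, 0.959, -0.284], [-1.0, -0.004, 0.004]]
```

View pics/w7.png

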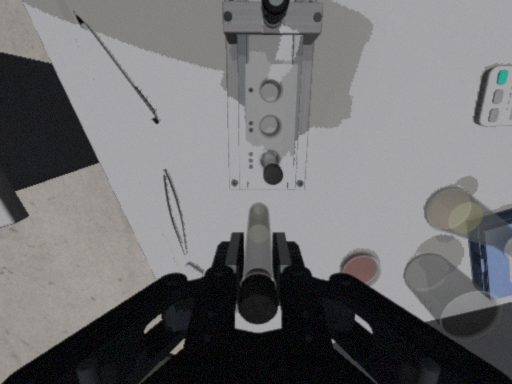

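Run:
```python
from h import *
d=snap('wrist','w8'); crop('w8',215,0,330,200,3,'c8')
from cell import robot; print(robot.get_state()['tool_pos'])
g=cv2.GaussianBlur(cv2.cvtColor(d['c'],cv2.COLOR_BGR2GRAY),(3,3),0)
for (u,v) in [(270,92),(269,125),(275,8)]: print(g[v-14:v+15:2,u], g[v,u-14:u+15:2])
```

```text
[ 502.66941218 -180.04720758  209.56838534]
[160 141  83  83 121 124 124 124 123 125 129 139 129 128 138] [139 133 115 121 124 124 124 124 125 124 120  85  78 109 133]
[139 138 134 111 122 126 125 126 126 135 140 129  87  91 121] [137 138 122 118 125 125 125 126 126 125 123  92  83 115 136]
[] [ 82  27  10  19  25  25  41  60  61  42  27  25  20  34 100]
```

View pics/c8.png

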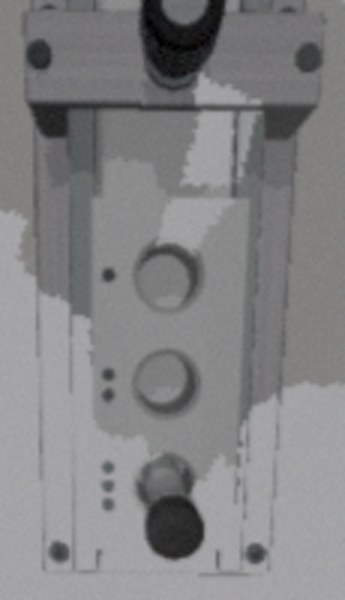

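Run:
```python
from h import *
d=load('w8')
for n,u,v,z in [('p1',168,276,60),('p2',166.5,382,60),('top1L',92,195,60),('top1R',249,198,60),('kn',180,10,108),('b1',39,56,60),('b2',309,57,60),('fixedtop',175,527,129)]:
    print(n,ray(d,(215+(u+.5)/3-.5,(v+.5)/3-.5),z).round(1))
from cell import robot
s=robot.get_state();
from scipy.spatial.transform import Rotation as Ro
R=cv2.Rodrigues(d['r'])[0];C=-R.T@d['t'].reshape(3)
print(C,s['tool_pos'],Ro.from_quat(s['orientation']).inv().apply(C-s['tool_pos']), (Ro.from_quat(s['orientation']).inv()*Ro.from_matrix(R.T)).as_matrix().round(3))
```

```text
p1 [543.  -94.2  60. ]
p2 [ 533.2 -127.4   60. ]
top1L [525.8 -63.3  60. ]
top1R [574.9 -78.7  60. ]
kn [560.1 -35.5 108. ]
b1 [521.6 -21.   60. ]
b2 [602.5 -44.9  60. ]
fixedtop [ 522.8 -161.2  129. ]
[ 524.47103361 -105.98300537  350.35001986] [ 502.66941218 -180.04720758  209.56838534] [-140.95885003   76.88026843    0.55882561] [[-0.001 -0.302  0.953]
 [-0.001 -0.953 -0.302]
 [ 1.    -0.001  0.001]]
```

```bash
python3 - <<'E'
from h import *
crop('w8',215,190,305,330,5,'c9')
E
python3 plan.py 542 -94.2 200
```

```text
t 6.1 pos [ 502.7 -180.   209.6] F [-0.5 -0.  -0.9] w 17.0
shift tool cm [0.94 9.35 1.35] norm 9.49 turn deg [-0.36  0.21  0.13] q6 -0.25
tool axes in world cols [[0.003, 0.282, 0.959], [-0.003, 0.959, -0.282], [-1.0, -0.002, 0.004]]
```

View pics/c9.png

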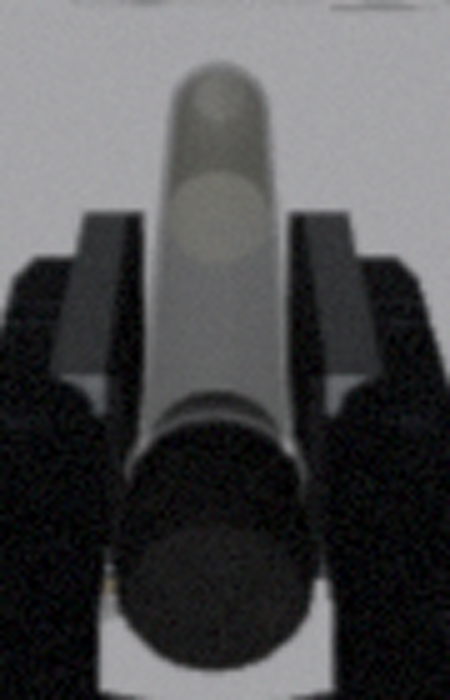

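Run:
```python
from h import *
from scipy.spatial.transform import Rotation as Ro
from cell import robot
s=robot.get_state(); d=load('w8'); R=Ro.from_quat(s['orientation'])
for n,u,v,dz in [('top',215,592,50.1),('hemi',219,112,-55)]:
    P=ray(d,(215+(u+.5)/5-.5,190+(v+.5)/5-.5),s['tool_pos'][2]+dz); print(n,P.round(1),R.inv().apply(P-s['tool_pos']).round(1))
```

```text
top [ 503.  -180.4  259.7] [-50.1  -0.4   0.6]
hemi [ 504.3 -179.9  154.6] [55.   0.8  1.3]
```

>>> send_rows(targets=[1,0,3.2,0.4,-0.3,0.2,0.1,1,0,3.2,0.4,0,0,0,1,0,2.8,0.5,0,0,0,1,2,0,0,0,0,0,1,1,0,0,0,0,0])

```text
time: 6.52
tool_pos: [544.6, -86.6, 180.9]
orientation: [0.098, 0.698, -0.098, 0.702]
contact_force: [-1.3, -0.1, -1.1]
grip_width: 16.6
```

```bash
python3 plan.py 542 -94.2 130
```

```text
t 6.52 pos [544.6 -86.6 180.9] F [-1.3 -0.1 -1.1] w 16.6
shift tool cm [ 5.09 -0.82 -0.07] norm 5.16 turn deg [ 0.06  0.33 -0.1 ] q6 -0.07
tool axes in world cols [[0.006, 0.275, 0.962], [0.0, 0.962, -0.275], [-1.0, 0.002, 0.006]]
```

>>> send_rows(targets=[1,2,-0.8,0,0,0.3,0,1,1.7,0,0,0,0,0,1,1,0,0,0,0,0,1,0,0,0,0,0,0])

```text
time: 6.85
tool_pos: [541.9, -88.1, 129.6]
orientation: [0.097, 0.702, -0.094, 0.7]
contact_force: [0.0, 0.3, -0.7]
grip_width: 16.6
```

```bash
python3 plan.py 542 -94.2 79
```

```text
t 6.85 pos [541.9 -88.1 129.6] F [ 0.   0.3 -0.7] w 16.6
shift tool cm [ 5.06 -0.6   0.19] norm 5.1 turn deg [ 0.51 -0.18 -0.2 ] q6 -0.08
tool axes in world cols [[-0.002, 0.267, 0.964], [0.004, 0.964, -0.267], [-1.0, 0.003, -0.003]]
```

>>> send_rows(targets=[1,0,-0.6,0.2,0.5,-0.2,-0.2,1,0,0,0,0,0,0,1,0,0,0,0,0,0])

```text
time: 7.1
tool_pos: [542.4, -94.3, 130.2]
orientation: [0.098, 0.7, -0.098, 0.7]
contact_force: [-0.7, -0.8, -1.0]
grip_width: 16.7
```

```bash
python3 plan.py 542 -94.2 79;python3 - <<'E'
from h import *
snap('scene','s10'); crop('s10',255,90,395,220,5,'c10')
E
```

```text
t 7.1 pos [542.4 -94.3 130.2] F [-0.7 -0.8 -1. ] w 16.7
shift tool cm [ 5.12 -0.   -0.05] norm 5.12 turn deg [0.01 0.03 0.01] q6 -0.08
tool axes in world cols [[0.0, 0.275, 0.961], [-0.0, 0.961, -0.275], [-1.0, -0.0, 0.0]]
```

View pics/c10.png

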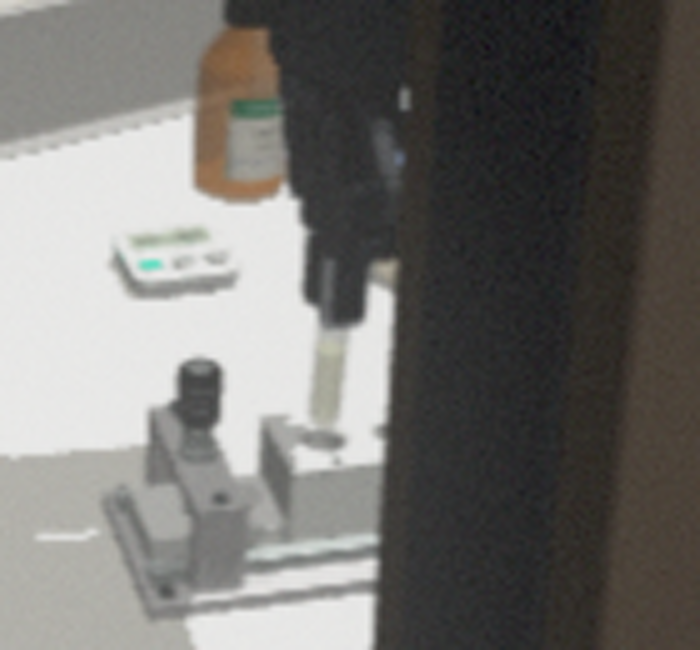

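>>> send_rows(targets=[1,0.6,0,0,0,0,0,1,0.6,0,0,0,0,0,1,0.6,0,0,0,0,0])

```text
time: 7.4
tool_pos: [544.7, -95.6, 115.4]
orientation: [0.098, 0.698, -0.099, 0.703]
contact_force: [-1.9, 0.8, 1.2]
grip_width: 16.9
```

```bash
python3 plan.py 542 -94.2 79
```

```text
t 7.4 pos [544.7 -95.6 115.4] F [-1.9  0.8  1.2] w 16.9
shift tool cm [ 3.64  0.06 -0.32] norm 3.65 turn deg [-0.03  0.42  0.05] q6 -0.08
tool axes in world cols [[0.007, 0.276, 0.961], [-0.003, 0.961, -0.276], [-1.0, -0.001, 0.007]]
```

>>> send_rows(targets=[1,0,0,-0.3,0,0.4,0,1,0.5,0,-0.1,0,0,0,1,0.5,0,-0.1,0,0.1,0])

```text
time: 7.65
tool_pos: [539.6, -94.3, 104.0]
orientation: [0.098, 0.701, -0.099, 0.7]
contact_force: [1.7, 0.0, 0.2]
grip_width: 16.7
```

```bash
python3 plan.py 542 -94.2 79
```

```text
t 7.65 pos [539.6 -94.3 104. ] F [1.7 0.  0.2] w 16.7
shift tool cm [2.5  0.07 0.23] norm 2.51 turn deg [-0.05 -0.08  0.05] q6 -0.08
tool axes in world cols [[-0.002, 0.276, 0.961], [-0.0, 0.961, -0.276], [-1.0, -0.001, -0.001]]
```

>>> send_rows(targets=[1,0.4,0,0.2,0,0,0,1,0.5,0,0,0,0,0,1,0.5,0,0,0,0,0])

```text
time: 7.9
tool_pos: [541.6, -94.8, 88.3]
orientation: [0.099, 0.701, -0.099, 0.7]
contact_force: [-0.4, 0.1, -0.4]
grip_width: 16.6
```

```bash
python3 plan.py 542 -94.2 79
```

```text
t 7.9 pos [541.6 -94.8  88.3] F [-0.4  0.1 -0.4] w 16.6
shift tool cm [0.93 0.07 0.03] norm 0.93 turn deg [-0.05 -0.08  0.05] q6 -0.08
tool axes in world cols [[-0.002, 0.276, 0.961], [-0.0, 0.961, -0.276], [-1.0, -0.001, -0.001]]
```

>>> send_rows(targets=[1,0.4,0,0,0,0,0,1,0.3,0,0,0,0,0,1,0.2,0,0,0,0,0])

```text
time: 8.15
tool_pos: [541.6, -94.9, 78.1]
orientation: [0.098, 0.701, -0.099, 0.699]
contact_force: [-2.8, 0.7, 14.0]
grip_width: 16.7
```

```bash
python3 plan.py 542 -94.2 79
```

```text
t 8.15 pos [541.6 -94.9  78.1] F [-2.8  0.7 14. ] w 16.7
shift tool cm [-0.09  0.07  0.02] norm 0.12 turn deg [-0.04 -0.14  0.05] q6 -0.08
tool axes in world cols [[-0.003, 0.276, 0.961], [-0.0, 0.961, -0.276], [-1.0, -0.001, -0.003]]
```

>>> send_rows(targets=[0.3,0,0,0,0,0,0,0.3,0,0,0,0,0,0,0.3,0,0,0,0,0,0,0.3,0,0,0,0,0,0])

```text
time: 8.48
tool_pos: [542.1, -95.0, 78.1]
orientation: [0.098, 0.701, -0.099, 0.7]
contact_force: [-0.1, -0.1, -0.3]
grip_width: 59.6
```

```bash
python3 plan.py 542 -94.2 200
```

```text
t 8.48 pos [542.1 -95.   78.1] F [-0.1 -0.1 -0.3] w 59.6
shift tool cm [-12.19   0.07  -0.05] norm 12.19 turn deg [-0.04 -0.1   0.05] q6 -0.08
tool axes in world cols [[-0.002, 0.276, 0.961], [-0.0, 0.961, -0.276], [-1.0, -0.001, -0.002]]
```

>>> send_rows(targets=[0.2,-2,0,0,0,0,0,0.2,-2.5,0,0,0,0,0,0.2,-2.5,0,0,0,0,0,0.2,-2.5,0,0,0,0,0,0.2,-2.5,0,0,0,0,0])

```text
time: 8.9
tool_pos: [536.8, -93.0, 193.2]
orientation: [0.1, 0.708, -0.097, 0.693]
contact_force: [0.7, -0.8, 0.8]
grip_width: 67.9
```

```bash
python3 plan.py 495.4 283 200
python3 - <<'E'
from h import *
snap('top','t11'); crop('t11',255,135,395,230,5,'c11')
E
```

```text
t 8.9 pos [536.8 -93.  193.2] F [ 0.7 -0.8  0.8] w 67.9
shift tool cm [ -0.35  34.99 -14.38] norm 37.83 turn deg [-0.05 -1.21 -0.04] q6 -0.08
tool axes in world cols [[-0.02, 0.277, 0.961], [0.006, 0.961, -0.276], [-1.0, 0.001, -0.021]]
```

View pics/c11.png

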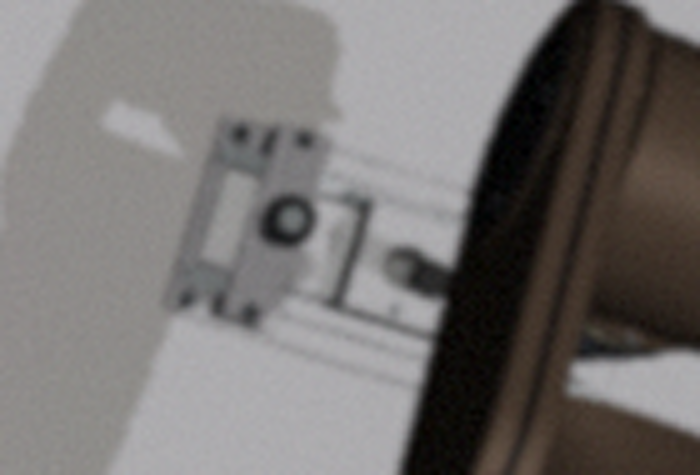

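>>> send_rows(targets=[0,0,3.5,-1.4,0,-1.2,0,0,0,3.5,-1.4,0,0,0,0,0,3.5,-1.4,0,0,0,0,0,3.5,-1.4,0,0,0,0,0,3.5,-1.4,0,0,0])

```text
time: 9.37
tool_pos: [525.5, 91.7, 204.0]
orientation: [0.102, 0.69, -0.105, 0.709]
contact_force: [0.3, 0.0, 0.3]
grip_width: 85.3
```

>>> send_rows(targets=[0,0,3.5,-1.4,0,0,0,0,0,3.5,-1.4,0,0,0,0,0,3.5,-1.4,0,0,0,0,0,3.5,-1.4,0,0,0,0,0,0,0,0,0,0])

```text
time: 9.78
tool_pos: [509.0, 254.5, 201.5]
orientation: [0.101, 0.69, -0.103, 0.71]
contact_force: [0.1, 0.3, 1.1]
grip_width: 85.3
```

```bash
python3 plan.py 495.5 283 130
python3 - <<'E'
from h import *
snap('wrist','w12')
E
```

```text
t 9.78 pos [509.  254.5 201.5] F [0.1 0.3 1.1] w 85.3
shift tool cm [ 7.1   2.33 -2.3 ] norm 7.82 turn deg [-0.6   1.6  -0.12] q6 0.59
tool axes in world cols [[0.027, 0.286, 0.958], [-0.006, 0.958, -0.286], [-1.0, 0.002, 0.028]]
```

View pics/w12.png

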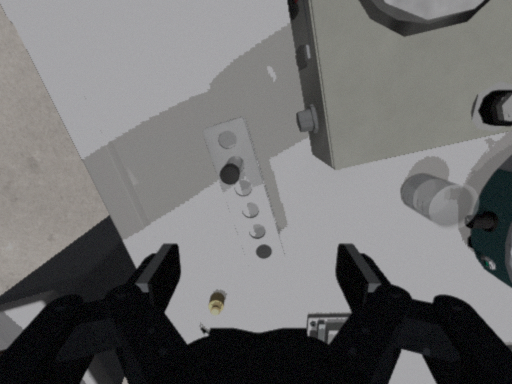

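>>> send_rows(targets=[0,1,1.2,-1.0,-0.6,1.6,0,0,2,1.1,-1.2,0,0,0,0,2,0,0,0,0,0,0,1.5,0,0,0,0,0,0,0,0,0,0,0,0])

```text
time: 10.25
tool_pos: [496.1, 279.2, 134.4]
orientation: [0.098, 0.699, -0.098, 0.702]
contact_force: [-0.8, -0.5, -0.9]
grip_width: 85.5
```

```bash
python3 plan.py 495.5 283 69
python3 - <<'E'
from h import *
d=load('top0'); print(ray(d,(165,172),60),ray(d,(130,168),100))
d=snap('wrist','w13')
E
```

```text
t 10.25 pos [496.1 279.2 134.4] F [-0.8 -0.5 -0.9] w 85.5
shift tool cm [ 6.54  0.35 -0.19] norm 6.55 turn deg [0.02 0.23 0.  ] q6 0.62
tool axes in world cols [[0.004, 0.275, 0.961], [-0.001, 0.961, -0.275], [-1.0, -0.0, 0.004]]
[574.74130763 302.63081551  60.        ] [579.52020829 370.28171659 100.        ]
```

View pics/w13.png

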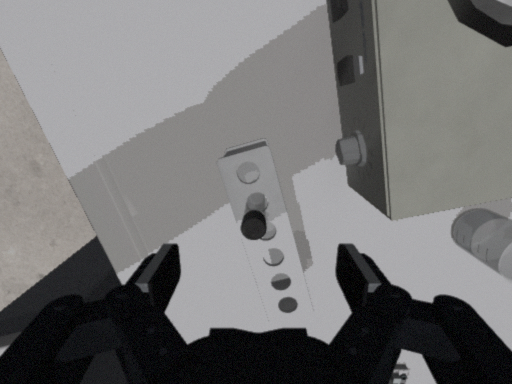

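Run:
```python
from h import *
crop('w13',225,180,295,260,8,'c13'); d=load('w13')
for uv in [(254,226),(254,228)]: print(ray(d,uv,118))
print(ray(d,(257,201),70))
```

```text
[496.53466267 286.96354016 118.        ]
[496.14760873 285.62910794 118.        ]
[498.60124227 286.81305756  70.        ]
```

View pics/c13.png

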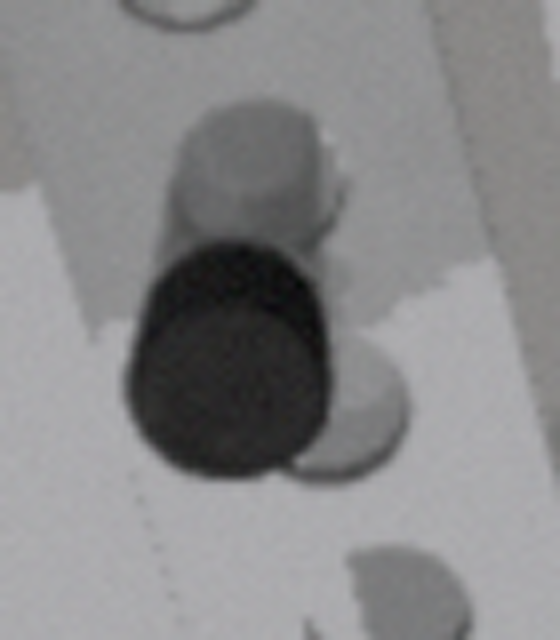

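>>> send_rows(targets=[0,1.5,0.5,-0.2,0,0.2,0,0,2,0,-0.1,0,0,0,0,1.5,0,-0.1,0,0.2,0,0,0.8,0,0,0,0,0])

```text
time: 10.63
tool_pos: [501.0, 283.5, 83.6]
orientation: [0.102, 0.696, -0.098, 0.704]
contact_force: [-0.7, 0.6, 1.2]
grip_width: 85.4
```

```bash
python3 plan.py 495.2 284.5 69
```

```text
t 10.63 pos [501.  283.5  83.6] F [-0.7  0.6  1.2] w 85.4
shift tool cm [ 1.45 -0.08 -0.6 ] norm 1.57 turn deg [-0.26  0.55 -0.45] q6 0.62
tool axes in world cols [[0.011, 0.28, 0.96], [0.005, 0.96, -0.28], [-1.0, 0.008, 0.01]]
```

>>> send_rows(targets=[0,0.5,-0.1,-0.4,-0.2,0.5,-0.4,0,0.3,0,-0.2,0,0,0,0,0,0,0,0,0,0])

```text
time: 10.88
tool_pos: [495.9, 282.7, 75.9]
orientation: [0.1, 0.7, -0.1, 0.7]
contact_force: [0.4, 0.5, -0.7]
grip_width: 85.5
```

```bash
python3 plan.py 495.2 284.5 69
```

```text
t 10.88 pos [495.9 282.7  75.9] F [ 0.4  0.5 -0.7] w 85.5
shift tool cm [ 0.69  0.15 -0.12] norm 0.71 turn deg [-0.19  0.05 -0.01] q6 0.62
tool axes in world cols [[0.001, 0.279, 0.96], [-0.0, 0.96, -0.279], [-1.0, 0.0, 0.001]]
```

>>> send_rows(targets=[0.4,0.4,0.1,-0.1,-0.2,0,0,0.5,0.3,0,0,0,0,0,0.6,0,0,0,0,0,0,0.6,0,0,0,0,0,0])

```text
time: 11.22
tool_pos: [497.1, 284.6, 71.4]
orientation: [0.099, 0.698, -0.097, 0.702]
contact_force: [0.7, -0.1, -0.3]
grip_width: 38.8
```

```bash
python3 plan.py 495.2 284.5 69
```

```text
t 11.22 pos [497.1 284.6  71.4] F [ 0.7 -0.1 -0.3] w 38.8
shift tool cm [ 0.24 -0.06 -0.18] norm 0.31 turn deg [ 0.04  0.31 -0.18] q6 0.62
tool axes in world cols [[0.006, 0.275, 0.961], [0.002, 0.961, -0.275], [-1.0, 0.003, 0.005]]
```

>>> send_rows(targets=[0.6,0.2,0,-0.2,0,0.3,-0.2,1,0,0,0,0,0,0,1,0,0,0,0,0,0,1,0,0,0,0,0,0,1,0,0,0,0,0,0], force=30)

```text
time: 11.63
tool_pos: [495.8, 285.5, 70.3]
orientation: [0.098, 0.7, -0.098, 0.701]
contact_force: [0.8, 0.6, 0.2]
grip_width: 17.0
```

```bash
python3 plan.py 495.2 284.5 190
```

```text
t 11.63 pos [495.8 285.5  70.3] F [0.8 0.6 0.2] w 17.0
shift tool cm [-1.197e+01 -1.100e-01 -1.000e-02] norm 11.98 turn deg [ 0.07  0.1  -0.01] q6 0.62
tool axes in world cols [[0.002, 0.274, 0.962], [-0.0, 0.962, -0.274], [-1.0, 0.0, 0.002]]
```

>>> send_rows(targets=[1,-1.5,0,0,0,0,0,1,-3,0,0,0,0,0,1,-3,0,0,0,0,0,1,-3,0,0,0,0,0,1,-3,0,0,0,0,0])

```text
time: 12.05
tool_pos: [493.3, 283.4, 200.5]
orientation: [0.096, 0.702, -0.1, 0.698]
contact_force: [0.5, 0.5, 0.0]
grip_width: 16.8
```

```bash
python3 plan.py 502 -182 225
python3 - <<'E'
from h import *
d=snap('wrist','w14')
E
```

```text
t 12.05 pos [493.3 283.4 200.5] F [0.5 0.5 0. ] w 16.8
shift tool cm [ -2.21 -44.53  13.61] norm 46.61 turn deg [ 0.06 -0.24  0.38] q6 0.62
tool axes in world cols [[-0.006, 0.275, 0.962], [-0.005, 0.962, -0.275], [-1.0, -0.007, -0.004]]
```

View pics/w14.png

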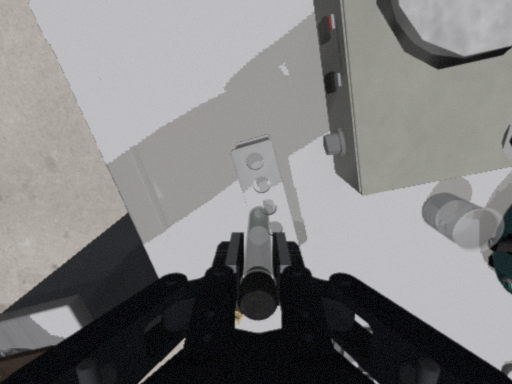

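```bash
python3 plan.py 532.2 -128.8 225
```

```text
t 12.1 pos [496.9 284.9 208.6] F [0.8 2.1 3.7] w 16.8
shift tool cm [ -1.58 -38.81  14.76] norm 41.55 turn deg [ 0.08  0.34 -0.03] q6 0.62
tool axes in world cols [[0.006, 0.274, 0.962], [-0.001, 0.962, -0.274], [-1.0, 0.001, 0.006]]
```

>>> send_rows(targets=[1,-0.8,-3,1.1,0,-0.2,0.4,1,-0.8,-3.5,1.3,0,0,0,1,-0.5,-3.5,1.4,0,0,0,1,0,-3.5,1.4,0,0,0,1,0,-3.5,1.4,0,0,0])

```text
time: 12.52
tool_pos: [516.0, 104.8, 236.2]
orientation: [0.098, 0.693, -0.088, 0.709]
contact_force: [-0.1, -0.6, -0.4]
grip_width: 16.9
```

```bash
python3 plan.py 532.2 -128.8 225
```

```text
t 12.52 pos [516.  104.8 236.2] F [-0.1 -0.6 -0.4] w 16.9
shift tool cm [  0.91 -22.15   7.64] norm 23.44 turn deg [ 0.87  1.21 -0.97] q6 0.26
tool axes in world cols [[0.025, 0.261, 0.965], [0.011, 0.965, -0.261], [-1.0, 0.017, 0.021]]
```

>>> send_rows(targets=[1,0,-3.6,1.3,0.9,1.2,-0.9,1,0,-3.6,1.3,0,0,0,1,0,-3.6,1.3,0,0,0,1,0,-3.6,1.3,0,0,0,1,0,-3.6,1.1,0,0,0])

```text
time: 12.93
tool_pos: [526.8, -94.2, 236.6]
orientation: [0.099, 0.699, -0.098, 0.702]
contact_force: [-0.3, -0.6, -0.3]
grip_width: 17.3
```

>>> send_rows(targets=[1,0,-2,0,0,0,0,1,0,0,0,0,0,0])

```text
time: 13.1
tool_pos: [520.9, -120.8, 236.4]
orientation: [0.101, 0.698, -0.101, 0.701]
contact_force: [1.2, 0.1, -0.6]
grip_width: 16.6
```

```bash
python3 plan.py 532.2 -128.8 135
```

```text
t 13.1 pos [ 520.9 -120.8  236.4] F [ 1.2  0.1 -0.6] w 16.6
shift tool cm [10.14 -0.45  1.27] norm 10.23 turn deg [-0.43  0.25  0.  ] q6 -0.13
tool axes in world cols [[0.004, 0.283, 0.959], [-0.001, 0.959, -0.283], [-1.0, -0.0, 0.004]]
```

>>> send_rows(targets=[1,0,-0.3,1.2,-0.4,0.2,0,1,0,0,0,0,0,0,1,0,0,0,0,0,0])

```text
time: 13.35
tool_pos: [531.0, -127.8, 235.7]
orientation: [0.101, 0.7, -0.099, 0.7]
contact_force: [-0.7, 0.4, 0.0]
grip_width: 16.4
```

```bash
python3 plan.py 532.2 -128.8 135
```

```text
t 13.35 pos [ 531.  -127.8  235.7] F [-0.7  0.4  0. ] w 16.4
shift tool cm [10.07 -0.08  0.15] norm 10.07 turn deg [-0.26 -0.03 -0.09] q6 -0.14
tool axes in world cols [[-0.0, 0.28, 0.96], [0.002, 0.96, -0.28], [-1.0, 0.002, -0.001]]
```

>>> send_rows(targets=[1,2,-0.1,0.1,-0.2,0,0,1,2.5,0,-0.1,0,0,0,1,2.5,0,-0.1,0,0.2,0,1,2,0,0,0,0,0,1,0,0,0,0,0,0])

```text
time: 13.77
tool_pos: [530.9, -122.5, 145.4]
orientation: [0.097, 0.7, -0.096, 0.701]
contact_force: [-0.7, -0.2, -0.5]
grip_width: 16.8
```

```bash
python3 plan.py 532.2 -128.8 130
```

```text
t 13.77 pos [ 530.9 -122.5  145.4] F [-0.7 -0.2 -0.5] w 16.8
shift tool cm [ 1.54 -0.58  0.29] norm 1.67 turn deg [ 0.29  0.09 -0.16] q6 -0.14
tool axes in world cols [[0.002, 0.271, 0.963], [0.002, 0.963, -0.271], [-1.0, 0.003, 0.002]]
```

>>> send_rows(targets=[1,0,-0.5,0.2,0.3,0,-0.1,1,0.8,0,0,0,0,0,1,0,0,0,0,0,0])

```text
time: 14.02
tool_pos: [531.7, -125.8, 138.1]
orientation: [0.098, 0.7, -0.097, 0.701]
contact_force: [-0.5, -0.3, -0.4]
grip_width: 16.4
```

```bash
python3 plan.py 532.2 -128.8 130
```

```text
t 14.02 pos [ 531.7 -125.8  138.1] F [-0.5 -0.3 -0.4] w 16.4
shift tool cm [ 0.81 -0.28  0.13] norm 0.87 turn deg [ 0.16  0.09 -0.07] q6 -0.14
tool axes in world cols [[0.002, 0.273, 0.962], [0.001, 0.962, -0.273], [-1.0, 0.001, 0.002]]
```

>>> send_rows(targets=[1,0.4,-0.3,0.1,0.2,0,0,1,0,0,0,0,0,0,1,0,0,0,0,0,0])

```text
time: 14.27
tool_pos: [533.8, -129.7, 136.9]
orientation: [0.098, 0.698, -0.099, 0.703]
contact_force: [0.6, -0.4, -0.1]
grip_width: 16.6
```

```bash
python3 plan.py 532.2 -128.8 130
python3 - <<'E'
from h import *
d=snap('wrist','w15'); crop('w15',200,130,320,330,3,'c15')
E
```

```text
t 14.27 pos [ 533.8 -129.7  136.9] F [ 0.6 -0.4 -0.1] w 16.6
shift tool cm [ 0.69  0.04 -0.18] norm 0.72 turn deg [-0.04  0.41 -0.03] q6 -0.14
tool axes in world cols [[0.007, 0.276, 0.961], [-0.002, 0.961, -0.276], [-1.0, 0.0, 0.007]]
```

View pics/c15.png

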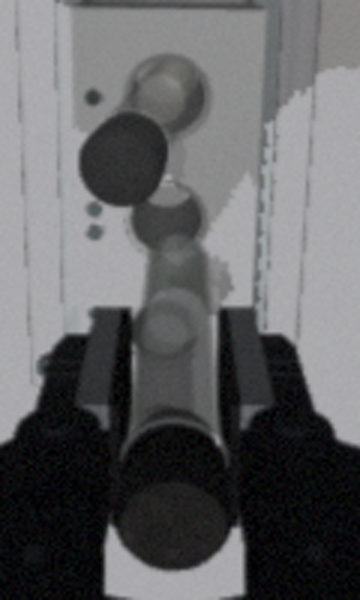

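Run:
```python
from h import *
d=load('w15')
p=proj(d,[[542,-94.2,129],[542,-94.2,60],[532.2,-128.8,60],[532.2,-128.8,129]]);print(p,((p-[200,130])*3).round())
print(ray(d,(200+123/3,130+160/3),129))
```

```text
[[253.2572633  186.0199818 ]
 [253.88375497 163.30796738]
 [254.19736776 204.69280765]
 [253.73650068 242.38189345]] [[160. 168.]
 [162. 100.]
 [163. 224.]
 [161. 337.]]
[535.70618911 -90.71741972 129.        ]
```

>>> send_rows(targets=[1,0.3,0,-0.2,0,0.4,0,1,0.3,0,0,0,0,0,1,0,0,0,0,0,0])

```text
time: 14.57
tool_pos: [532.4, -129.7, 131.8]
orientation: [0.099, 0.699, -0.099, 0.701]
contact_force: [0.5, 0.1, -0.3]
grip_width: 16.5
```

```bash
python3 plan.py 532.2 -128.8 81
```

```text
t 14.57 pos [ 532.4 -129.7  131.8] F [ 0.5  0.1 -0.3] w 16.5
shift tool cm [ 5.08  0.08 -0.05] norm 5.08 turn deg [-0.07  0.12 -0.01] q6 -0.14
tool axes in world cols [[0.002, 0.277, 0.961], [-0.0, 0.961, -0.277], [-1.0, 0.0, 0.002]]
```

>>> send_rows(targets=[1,0.5,0.1,-0.1,0,0.1,0,1,0.5,0,-0.1,0,0,0,1,0.5,0,-0.1,0,0.1,0])

```text
time: 14.82
tool_pos: [530.6, -128.1, 116.9]
orientation: [0.099, 0.7, -0.099, 0.701]
contact_force: [0.9, 1.2, -0.9]
grip_width: 16.6
```

```bash
python3 plan.py 532.2 -128.8 81
```

```text
t 14.82 pos [ 530.6 -128.1  116.9] F [ 0.9  1.2 -0.9] w 16.6
shift tool cm [ 3.59 -0.02  0.17] norm 3.6 turn deg [-0.08  0.07 -0.  ] q6 -0.14
tool axes in world cols [[0.001, 0.277, 0.961], [-0.0, 0.961, -0.277], [-1.0, 0.0, 0.001]]
```

Entered the mouth; continuing down.

>>> send_rows(targets=[1,0.4,0,0.2,0,0,0,1,0.6,0,0,0,0,0,1,0.6,0,0,0,0,0])

```text
time: 15.07
tool_pos: [532.2, -128.2, 98.8]
orientation: [0.099, 0.7, -0.099, 0.7]
contact_force: [-0.4, 0.4, -1.2]
grip_width: 16.5
```

```bash
python3 plan.py 532.2 -128.8 81
```

```text
t 15.07 pos [ 532.2 -128.2   98.8] F [-0.4  0.4 -1.2] w 16.5
shift tool cm [ 1.78 -0.06  0.02] norm 1.78 turn deg [-0.08  0.   -0.03] q6 -0.14
tool axes in world cols [[0.0, 0.277, 0.961], [0.001, 0.961, -0.277], [-1.0, 0.001, 0.0]]
```

>>> send_rows(targets=[1,0.6,0,0,0,0,0,1,0.5,0,0,0,0,0,1,0.3,0,0,0,0,0])

```text
time: 15.32
tool_pos: [531.4, -127.9, 81.7]
orientation: [0.099, 0.701, -0.098, 0.699]
contact_force: [0.1, -0.1, 0.6]
grip_width: 17.0
```

```bash
python3 plan.py 532.2 -128.8 81
```

```text
t 15.32 pos [ 531.4 -127.9   81.7] F [ 0.1 -0.1  0.6] w 17.0
shift tool cm [ 0.07 -0.06  0.11] norm 0.14 turn deg [-0.07 -0.15 -0.04] q6 -0.14
tool axes in world cols [[-0.002, 0.277, 0.961], [0.001, 0.961, -0.277], [-1.0, 0.001, -0.003]]
```

>>> send_rows(targets=[1,0.2,0,0.1,0,0,0,1,0.1,0,0,0,0,0])

```text
time: 15.48
tool_pos: [533.2, -128.6, 80.3]
orientation: [0.099, 0.701, -0.098, 0.699]
contact_force: [-2.3, 2.1, 7.8]
grip_width: 16.7
```

>>> send_rows(targets=[0.4,0,0,0,0,0,0,0.4,0,0,0,0,0,0,0.4,0,0,0,0,0,0,0.4,0,0,0,0,0,0])

```text
time: 15.82
tool_pos: [534.0, -129.1, 80.7]
orientation: [0.099, 0.701, -0.099, 0.7]
contact_force: [1.0, 0.7, 0.0]
grip_width: 51.1
```

```bash
python3 plan.py 532.2 -128.8 200
```

```text
t 15.82 pos [ 534.  -129.1   80.7] F [1.  0.7 0. ] w 51.1
shift tool cm [-11.93  -0.02  -0.19] norm 11.93 turn deg [-0.07 -0.06 -0.01] q6 -0.14
tool axes in world cols [[-0.001, 0.277, 0.961], [0.0, 0.961, -0.277], [-1.0, 0.0, -0.001]]
```

>>> send_rows(targets=[0.2,-2,0,0,0,0,0,0.2,-2.5,0,0.1,0,0,0,0.2,-2.5,0,0.1,0,0,0,0.2,-2.5,0,0.1,0,0,0,0.2,-2.5,0,0,0,0,0])

```text
time: 16.23
tool_pos: [531.4, -127.8, 195.0]
orientation: [0.101, 0.707, -0.097, 0.693]
contact_force: [0.5, 0.4, 0.1]
grip_width: 68.0
```

>>> send_rows(targets=[0.1,0,-3,0,0,0,0,0.1,0,-3,0,0,0,0,0.1,0,0,0,0,0,0])

```text
time: 16.48
tool_pos: [518.6, -187.6, 203.7]
orientation: [0.097, 0.702, -0.097, 0.698]
contact_force: [-0.8, -0.0, 0.2]
grip_width: 76.9
```

```bash
python3 plan.py 559.7 -32.7 180
python3 - <<'E'
from h import *
d=snap('wrist','w16')
from cell import robot; print(robot.get_state()['tool_pos'])
E
```

```text
t 16.48 pos [ 518.6 -187.6  203.7] F [-0.8 -0.   0.2] w 76.9
shift tool cm [ 2.36 16.02 -0.25] norm 16.2 turn deg [ 0.2  -0.33  0.04] q6 -0.25
tool axes in world cols [[-0.006, 0.272, 0.962], [0.001, 0.962, -0.272], [-1.0, -0.001, -0.006]]
[ 518.77153461 -185.79567521  203.17557786]
```

View pics/w16.png

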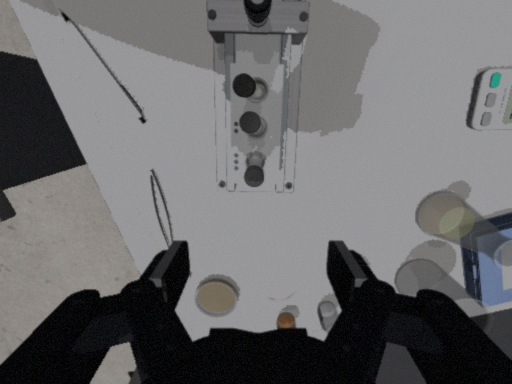

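Run:
```python
from h import *
crop('w16',190,0,320,200,4,'c16'); d=load('w16')
for uv,z in [((245,86),129),((251,123),129),((254,176),129)]: print(ray(d,uv,z).round(1))
snap('scene','s16'); crop('s16',255,120,395,220,5,'c17')
```

```text
[535.6 -93.6 129. ]
[ 532.5 -120.5  129. ]
[ 523.1 -161.6  129. ]
```

View pics/c16.png

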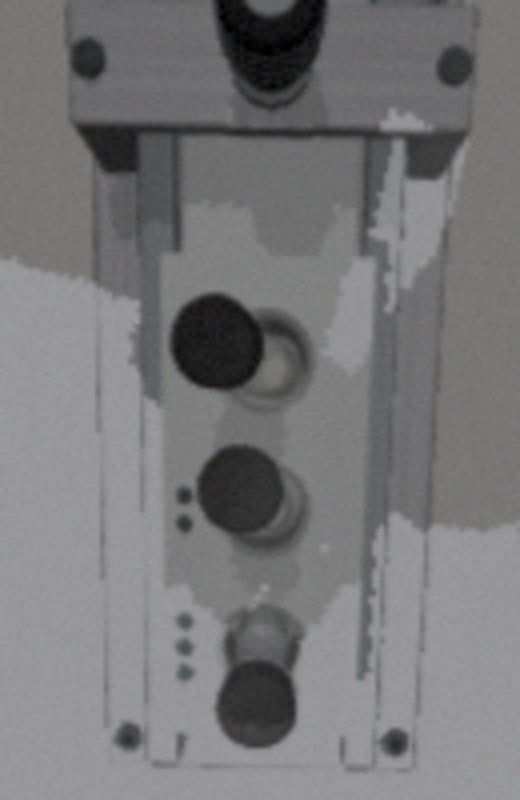

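View pics/c17.png

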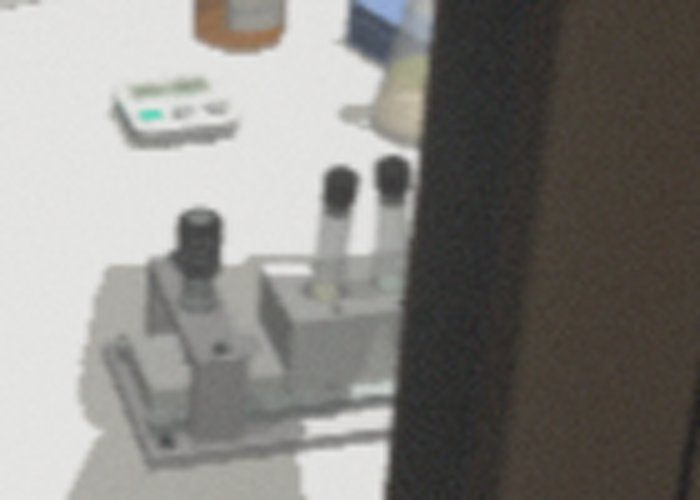

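>>> send_rows(targets=[0,0,3.5,0,0.2,-0.3,0,0,0,3.5,0,0,0,0,0,0,3.5,0,0,0,0,0,0,3.5,0,0,0,0,0,0,1.6,0,0,0,0])

```text
time: 17.0
tool_pos: [561.1, -29.3, 199.3]
orientation: [0.103, 0.703, -0.1, 0.697]
contact_force: [0.4, -0.3, 0.4]
grip_width: 85.3
```

>>> send_rows(targets=[0,0,0,0,0,0,0])

```text
time: 17.08
tool_pos: [561.0, -25.0, 198.4]
orientation: [0.102, 0.703, -0.097, 0.697]
contact_force: [-0.4, -0.8, -0.5]
grip_width: 85.3
```

```bash
python3 plan.py 560 -33 76
```

```text
t 17.08 pos [561.  -25.  198.4] F [-0.4 -0.8 -0.5] w 85.3
shift tool cm [12.23 -0.85  0.25] norm 12.26 turn deg [-0.19 -0.58 -0.27] q6 0.05
tool axes in world cols [[-0.008, 0.279, 0.96], [0.007, 0.96, -0.279], [-1.0, 0.005, -0.01]]
```

>>> send_rows(targets=[0,1,-0.8,0.1,-0.2,-0.5,-0.3,0,2,0,0,0,0,0,0,2,0,-0.1,0,0.2,0,0,1.5,0,-0.1,0,0.2,0,0,0,0,0,0,0,0])

```text
time: 17.5
tool_pos: [556.4, -28.1, 129.7]
orientation: [0.095, 0.704, -0.095, 0.697]
contact_force: [-0.4, -0.7, -0.8]
grip_width: 85.3
```

```bash
python3 plan.py 560 -33 76
```

```text
t 17.5 pos [556.4 -28.1 129.7] F [-0.4 -0.7 -0.8] w 85.3
shift tool cm [ 5.36 -0.37  0.53] norm 5.4 turn deg [ 0.51 -0.58  0.06] q6 0.04
tool axes in world cols [[-0.01, 0.267, 0.964], [0.002, 0.964, -0.267], [-1.0, -0.001, -0.01]]
```

>>> send_rows(targets=[0,0,-0.4,0.4,0.5,-0.6,0,0,1.5,0,0,0,0,0,0,1.5,0,0,0,0,0,0,0,0,0,0,0,0])

```text
time: 17.83
tool_pos: [560.2, -34.5, 100.5]
orientation: [0.098, 0.699, -0.1, 0.702]
contact_force: [-1.1, -0.3, -0.8]
grip_width: 85.2
```

```bash
python3 plan.py 560 -33 76
python3 - <<'E'
from h import *
d=snap('wrist','w18')
E
```

```text
t 17.83 pos [560.2 -34.5 100.5] F [-1.1 -0.3 -0.8] w 85.2
shift tool cm [ 2.45  0.14 -0.07] norm 2.46 turn deg [-0.06  0.23  0.09] q6 0.04
tool axes in world cols [[0.003, 0.277, 0.961], [-0.003, 0.961, -0.277], [-1.0, -0.002, 0.004]]
```

View pics/w18.png

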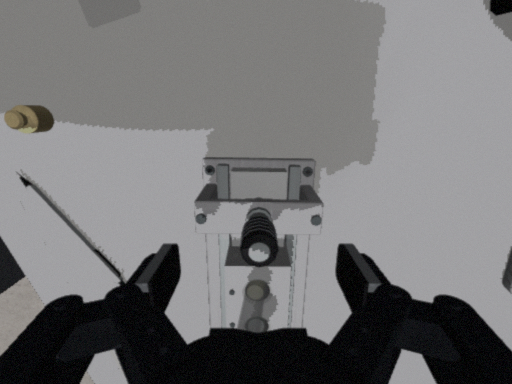

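>>> send_rows(targets=[0,1,0.1,0,0,0.2,0,0,1,0,-0.1,0,0,0,0,0,0,0,0,0,0,0,0,0,0,0,0,0])

```text
time: 18.22
tool_pos: [563.5, -34.7, 84.9]
orientation: [0.098, 0.697, -0.1, 0.704]
contact_force: [-1.1, 0.4, -0.8]
grip_width: 85.5
```

```bash
python3 plan.py 560 -33 76
python3 - <<'E'
from h import *
d=load('w18');print(ray(d,(260,252),108))
E
```

```text
t 18.22 pos [563.5 -34.7  84.9] F [-1.1  0.4 -0.8] w 85.5
shift tool cm [ 0.89  0.07 -0.39] norm 0.97 turn deg [-0.11  0.59  0.08] q6 0.04
tool axes in world cols [[0.009, 0.278, 0.961], [-0.004, 0.961, -0.278], [-1.0, -0.001, 0.01]]
[562.72012909 -32.58129326 108.        ]
```

>>> send_rows(targets=[0.3,0.4,0.1,-0.3,0,0.5,0,0.4,0.4,0,-0.1,0,0,0,0.5,0,0,0,0,0,0,0.5,0,0,0,0,0,0], force=40)

```text
time: 18.55
tool_pos: [560.3, -32.4, 77.1]
orientation: [0.098, 0.699, -0.1, 0.701]
contact_force: [0.3, -0.2, 0.0]
grip_width: 42.7
```

```bash
python3 plan.py 560.5 -33 76
```

```text
t 18.55 pos [560.3 -32.4  77.1] F [ 0.3 -0.2  0. ] w 42.7
shift tool cm [ 0.11 -0.05  0.04] norm 0.12 turn deg [-0.1   0.12  0.07] q6 0.04
tool axes in world cols [[0.002, 0.277, 0.961], [-0.002, 0.961, -0.277], [-1.0, -0.001, 0.002]]
```

>>> send_rows(targets=[1,0.1,0,0,0,0.1,0,1,0,0,0,0,0,0,1,0,0,0,0,0,0,1,0,0,0,0,0,0])

```text
time: 18.88
tool_pos: [561.4, -32.7, 76.3]
orientation: [0.098, 0.699, -0.1, 0.701]
contact_force: [0.4, 0.9, -0.6]
grip_width: 20.7
```

```bash
python3 plan.py 560.5 -33 94
python3 - <<'E'
from h import *
d=snap('wrist','w19')
E
```

```text
t 18.88 pos [561.4 -32.7  76.3] F [ 0.4  0.9 -0.6] w 20.7
shift tool cm [-1.77 -0.05 -0.07] norm 1.77 turn deg [-0.1   0.21  0.06] q6 0.04
tool axes in world cols [[0.003, 0.277, 0.961], [-0.002, 0.961, -0.277], [-1.0, -0.001, 0.004]]
```

View pics/w19.png

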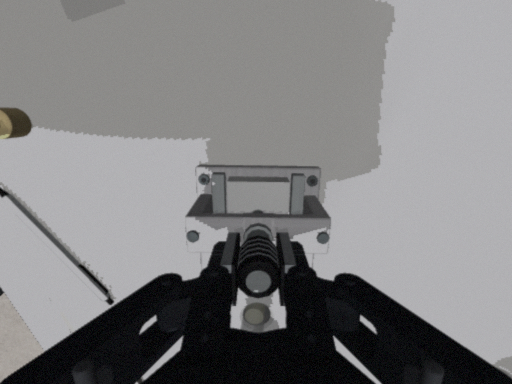

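>>> send_rows(targets=[1,0,0,0,0,0,0,1,0,0,0,0,0,0,1,-0.5,0,0,0,0,0,1,-0.5,0,0,0,0,0], force=60)

```text
time: 19.27
tool_pos: [561.3, -32.7, 85.4]
orientation: [0.099, 0.699, -0.1, 0.701]
contact_force: [2.9, -1.1, -5.0]
grip_width: 20.6
```

```bash
python3 plan.py 560.5 -33 94
```

```text
t 19.27 pos [561.3 -32.7  85.4] F [ 2.9 -1.1 -5. ] w 20.6
shift tool cm [-0.86 -0.05 -0.07] norm 0.87 turn deg [-0.11  0.22  0.05] q6 0.04
tool axes in world cols [[0.004, 0.278, 0.961], [-0.002, 0.961, -0.278], [-1.0, -0.001, 0.004]]
```

>>> send_rows(targets=[1,-0.4,0,0,0,0,0,1,-0.4,0,0,0,0,0,1,-0.2,0,0,0,0,0])

```text
time: 19.52
tool_pos: [561.2, -32.7, 94.6]
orientation: [0.099, 0.698, -0.1, 0.702]
contact_force: [10.0, -1.3, -18.9]
grip_width: 20.2
```

```bash
python3 plan.py 560.5 -33 94
```

```text
t 19.52 pos [561.2 -32.7  94.6] F [ 10.   -1.3 -18.9] w 20.2
shift tool cm [ 0.06 -0.05 -0.06] norm 0.1 turn deg [-0.13  0.3   0.03] q6 0.04
tool axes in world cols [[0.005, 0.278, 0.961], [-0.002, 0.961, -0.278], [-1.0, -0.0, 0.005]]
```

>>> send_rows(targets=[1,0,0,0,0,0,0,1,0,0,0,0,0,0,1,0,0,0,0,0,0,1,0,0,0,0,0,0])

```text
time: 19.85
tool_pos: [561.3, -32.7, 94.1]
orientation: [0.099, 0.698, -0.1, 0.702]
contact_force: [5.3, -1.6, -5.6]
grip_width: 20.4
```

```bash
python3 plan.py 560.5 -33 94
python3 - <<'E'
from h import *
snap('scene','s20'); crop('s20',255,100,395,220,5,'c20');snap('wrist','w20');snap('top','t20'); crop('t20',140,135,395,270,3,'c21')
E
```

```text
t 19.85 pos [561.3 -32.7  94.1] F [ 5.3 -1.6 -5.6] w 20.4
shift tool cm [ 0.01 -0.05 -0.07] norm 0.09 turn deg [-0.14  0.37  0.01] q6 0.04
tool axes in world cols [[0.006, 0.278, 0.961], [-0.002, 0.961, -0.278], [-1.0, -0.0, 0.006]]
```

View pics/c20.png

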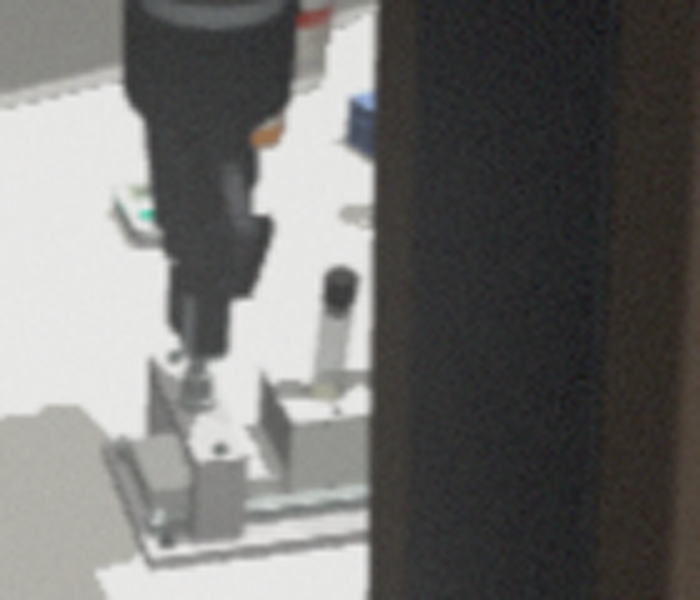

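View pics/c21.png

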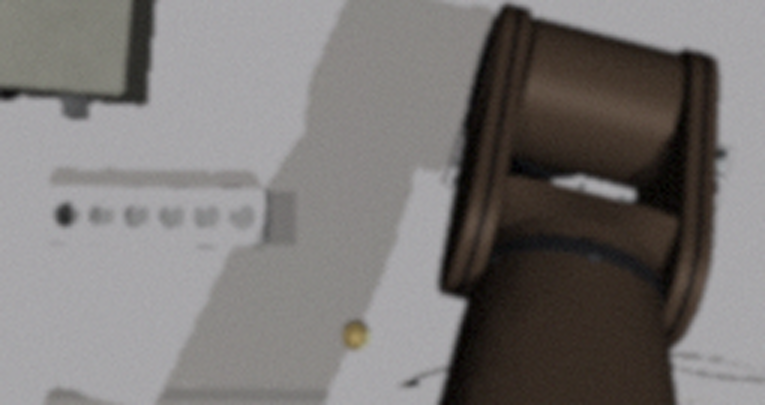

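View pics/w20.png

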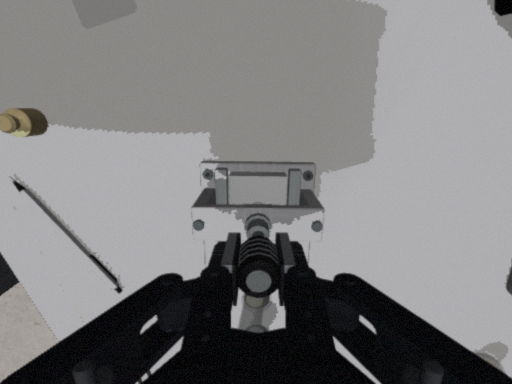

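Run:
```python
from cell import robot
s=robot.get_state();print(s['time'],s['tool_pos'],s['contact_force'],s['grip_width'])
print(robot.job_done())
```

```text
20.0 [561.32314377 -32.70991004  94.11130843] [ 4.37624994 -1.1880935  -4.62853691] 20.477256566115546
the job is handed in; nothing more can be done
None
```

I put one tube in pocket 1 and let it go, then the other in pocket 2 and let it go. After that I gripped the knob, pulled the plunger up and handed the job in at 20.0 s with the knob still held.

**Tubes:** each tube hit the bottom of its pocket, with 14 N and 8 N of upward force at the expected heights. The wrist view then showed both standing in their pockets. Each leans a little, its top about 5–8 mm off the pocket axis, which is about what the hole clearance allows. That puts the tube centres about 2 mm off by my estimate.

**Plunger:** the tool rose 17.8 mm, and the pull jumped to 19 N at the upper stop. At hand-in it was holding about 5 N of downward spring pull, with a grip opening of 20.5 mm. The knob had not shifted in the fingers.

**Bystanders:** the arm came near neither, and the brass weight looked to be where it started. I did not measure the beaker again at the end.

**Checks that were less clean:**
- The camera estimates for the pockets and knob differed by up to about 4 mm. I used their average and corrected it by feel while inserting.
- My first grip on the first tube was too high, so I took it again lower down.
- At the end the arm hid pocket 2 from every camera, so I last saw that tube just before gripping the knob.

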